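# Sound the tongues of a chime in turn

### The job

Check the newly fitted tongue chime: go along its row of steel tongues from the longest to the shortest, pressing each near its free end with the closed fingertips, one at a time, so that it dips gently (about 5 mm, never as much as 10) and springs back before the next. Do not pinch or lift anything, leave the chime where it stands and do not disturb the tools and other things around and on it.

Things in the scene. Friction and masses are not known exactly. Their poses are not given: they have to be found in the camera images.
- chime: Tongue chime: loose wooden box, about 0.9 kg, 200 (x) by 170 (y) mm, top at 45 mm. Origin: centre of underside, z up, any yaw. A bridge with a steel bar (top 78 mm) runs along its +x side; four level spring-steel tongues, 12 mm wide, 3 mm thick, 36 mm pitch, stick out from it to -x, free ends at -x, undersides 15 mm above the box top. Side by side along y: longest at +y, shortest at -y.
- tongue1_end (a point): Longest tongue, 125 mm free length: the point on its top face, mid-width, 10 mm in from its free end; 63 mm above the bench at rest. Pushed down here it dips like a spring, about 0.5 N per mm (5 mm at 2.5 N), stops hard at 13 mm, and comes back up by itself when let go.
- tongue2_end (a point): Second longest tongue, 105 mm free length: the point on its top face, mid-width, 10 mm in from its free end; 63 mm above the bench at rest. Pushed down here it dips like a spring, about 0.5 N per mm (5 mm at 2.5 N), stops hard at 13 mm, and comes back up by itself when let go.
- tongue3_end (a point): Second shortest tongue, 85 mm free length: the point on its top face, mid-width, 10 mm in from its free end; 63 mm above the bench at rest. Pushed down here it dips like a spring, about 0.5 N per mm (5 mm at 2.5 N), stops hard at 13 mm, and comes back up by itself when let go.
- tongue4_end (a point): Shortest tongue, 65 mm free length: the point on its top face, mid-width, 10 mm in from its free end; 63 mm above the bench at rest. Pushed down here it dips like a spring, about 0.5 N per mm (5 mm at 2.5 N), stops hard at 13 mm, and comes back up by itself when let go.
- spacer: loose brass spacer, cylinder 18 mm across and 22 mm tall, standing on the chime's box top near the free ends of the short tongues; origin centre of underside
- bangle: loose copper bangle, 68 mm outside, 12 mm tall, flat on the bench near the chime; origin centre of underside
- mallet: loose hammer 240 mm long lying on the bench beside the chime; leave alone
- marker: loose blue marker 120 mm long, 14 mm thick, lying on the bench beside the chime; leave alone
- copper_bowl: loose copper bowl, 120 mm across, 40 mm tall, on the bench to the left; leave alone
- flask: loose white flask, 70 mm across, 200 mm tall, far left; leave alone
- mug: loose terracotta mug, 80 mm across, 85 mm tall, far right; leave alone
- planisher: loose hammer 260 mm long lying on the bench to the right; leave alone

How it is judged:
On the way, in this order (a step that is already met when the one before it is completed fails the run):
1. the longest tongue is dipped at least 2.5 mm by the fingers (z of tongue1_end in the frame of chime below 0.0605 m and contact force between the fingers and chime above 0.3 N), for 0.1 s.
2. the second longest tongue is dipped at least 2.5 mm by the fingers (z of tongue2_end in the frame of chime below 0.0605 m and contact force between the fingers and chime above 0.3 N), for 0.1 s.
3. the second shortest tongue is dipped at least 2.5 mm by the fingers (z of tongue3_end in the frame of chime below 0.0605 m and contact force between the fingers and chime above 0.3 N), for 0.1 s.
4. the shortest tongue is dipped at least 2.5 mm by the fingers (z of tongue4_end in the frame of chime below 0.0605 m and contact force between the fingers and chime above 0.3 N), for 0.1 s.
At the end, for the whole second after the job is handed in: After the four tongues have been dipped in turn, longest to shortest: all four are level again (within 1.5 mm), the chime stands flat and still within 15 mm of where it was, and every other loose thing is within 20 mm of where it was (z of each of tongue1_end, tongue2_end, tongue3_end, tongue4_end in the frame of chime above 0.0615 m and distance of chime from where it was at the start of the episode below 0.015 m and angle between chime's own z axis and vertical below 0.05 rad and linear speed of chime below 0.01 m/s and distance of each of spacer, bangle, mallet, marker, copper_bowl, flask, mug, planisher from where it was at the start of the episode below 0.02 m); the robot touches nothing.
It fails at once if a tongue is bent 10 mm or more at its marked point (z of any of tongue1_end, tongue2_end, tongue3_end, tongue4_end in the frame of chime below 0.053 m).
It fails at once if two tongues are dipped at once (z of each of tongue1_end, tongue2_end in the frame of chime below 0.061 m or z of each of tongue2_end, tongue3_end in the frame of chime below 0.061 m or z of each of tongue3_end, tongue4_end in the frame of chime below 0.061 m or z of each of tongue1_end, tongue3_end in the frame of chime below 0.061 m or z of each of tongue2_end, tongue4_end in the frame of chime below 0.061 m or z of each of tongue1_end, tongue4_end in the frame of chime below 0.061 m).
It fails at once if the chime is lifted, tipped or shoved (over 8 mm up, 0.1 rad, or 15 mm along) (height (world z) of chime above 0.008 m or angle between chime's own z axis and vertical above 0.1 rad or distance of chime from where it was at the start of the episode above 0.015 m).
It fails at once if another loose thing is moved more than 20 mm (distance of any of spacer, bangle, mallet, marker, copper_bowl, flask, mug, planisher from where it was at the start of the episode above 0.02 m).
It also fails if it takes over 48 s, if anything falls off the work surface, if the arm or the gripper's body presses on something with over 40 N, if the wrist force passes 120 N, or if a joint passes its speed limit or range.

### The arm

A 6-joint arm with a two-finger parallel gripper is mounted at the origin on the work surface. World frame = base frame: x ahead of the robot, y to its left, z up, the work surface at z = 0. Lengths are in m, angles in rad, forces in N, time in s.
With the tool pointing down it reaches from about 0.275 to 0.75 m from the base axis. Payload 10.2 kg.
Tool frame: the origin (TCP) lies at the very end of the fingers, on their centre line; the grasp point (between the pads) lies 19 mm behind it; z points along the fingers, y is the line along which they close (so a half turn about z gives the same grasp; the last joint's range is limited). The gripper opens to 85 mm and grips with 20 to 120 N. Pads are 22 mm wide; open, the fingers measure 114 mm over their backs; the gripper's body (76 mm by 85 mm) begins 54 mm behind the grasp point. The pads swing forward as they close: fully open they stand 13 mm farther back than shut.
Start: joints at [1.071, 0.313, 1.498, -0, 1.331, -0.223], TCP at [0.143, 0.505, 0.231] pointing down, gripper open.
Joint ranges: [-2.94, 2.94], [-0.97, 2.17], [0.19, 2.56], [-1.23, 4.37], [0.02, 3.11], [-2.88, 2.88]. Speed limits (rad/s): [2.39, 2.39, 3.01, 3.14, 3.14, 3.14].

### API

Orientations are given as a unit quaternion [w, x, y, z].
In Python, from bench import arm gives the robot as it stands.
- The arm moves only by the tool drive_tool, never from a script. Its argument "moves" is a list of rows, each a list of 3 entries, a list of its own where there are three numbers: the shift along the tool's x, y, z scaled (see below), then the turn about the tool's z scaled (see below), then the opening, from -1 (shut) to 1 (fully open). In form: [[[tx, ty, tz], turn, hand], ...]. A call has 1 to 20 rows; each row is the pose to reach, as a shift and turn from the pose commanded when the call began, along the tool's axes at that moment; what a row does not reach only later rows make up. The controller multiplies each number of a shift by 40 cm and each number of a turn by 120 degrees. A row lasts 1/10 s, in which the tool goes at most 50 mm and 8.59 degrees, less where a joint would pass 70% of its speed; a pose out of reach is approached as far as the arm can. A call with a number of a shift or a turn outside -1 to 1 is refused whole. A call with a gripper value outside its range is refused whole. The fingers move at their own pace and stop on an object; "squeeze" is the grip in N (left out, the last holds). Time passes only in rows, so rows that repeat a pose let the fingers close. It gives the time, the measured TCP pose, the force, the opening and the grip force at its end, in the units of the state.
- arm.read_state(): the state, without advancing time (a new reading comes with each control period).
- arm.grab_frame(name): name is "scene" or "top"; returns a dict with "image" (420x560x3 uint8, blue, green, red), "mtx" (3x3 intrinsics, pixels), "distortion" ([k1, k2, p1, p2, k3] as OpenCV has them; the pictures are not rectified), "R" (3x3) and "t" (3): a world point X has camera coordinates R X + t. Camera axes: x right, y down, z forward; pixel columns grow to the right and rows downward; lengths in m; the calibration is good to about 2 mm. A picture is of the moment at which its call begins. There is no depth.
- arm.close_job(): hands the job in; it is judged then, once.
Trained networks look in the newest picture that a camera, given by its name, has taken for a name from the list of things; names that differ only in an ending like _2 or _b are one class to them, and where a whole thing is asked for, a point or a joint stands for the part that bears it (a point fixed in the world has none). Each returns a list of dicts, best first, with "score" (0 to 1); they miss things now and then, are a little off and sometimes report something else, mostly with a low value. They report only what shows in the picture. A call takes as long as a camera call.
- arm.outline_of(target, camera): "mask" (420x560 bool, what is visible of it) and "bbox" ([left, top, right, bottom] in pixels, round what is visible of it).
The state is a dict: "clock": time; "qpos": joint angles; "joint_velocities": joint speeds; "effort": joint torques, N m; "position": TCP position; "ee_rot": TCP orientation; "ft_force": force on the tool from outside, world axes, zero at the start; "ft_torque": the same for the moment, N m; "gripper_width": opening from 0.0 (shut) to 1.0 (fully open); "grip_force": force on a finger pad.
Only numpy, scipy, OpenCV 4.12 (cv2) and the standard library are available. Lean on these libraries where they do the work, as an engineer would, in place of code of your own. Each camera call takes 0.05 s, during which the arm holds its last target. There are 200 camera calls.

## Working session

There is one attempt and no reset: what is moved stays moved. The work goes in short steps, Python scripts to look and compute and a tool call to move; the robot and the scene stay as the last step left them, time stands still between calls to the robot, and variables do not carry over. Pictures are saved under pics/ and viewed, at most 10 in all, crops included, and the job is handed in when it is done.

Besides the shell and the picture viewer there is one more tool, called after "Emit:" as name(argument=value, ...) on one line, values as JSON. drive_tool: Moves the arm, as the interface text tells. Its arguments: {"type":"object","properties":{"moves":{"type":"array","items":{"type":"array"}},"squeeze":{"type":"number"}},"required":["moves"]}

```bash
mkdir -p pics; cat > h.py <<'E'
import numpy as np,cv2
from bench import arm
def ray(f,uv,z):
    p=cv2.undistortPoints(np.array(uv,float).reshape(-1,1,2),f["mtx"],np.array(f["distortion"])).reshape(-1,2)
    R=np.array(f["R"]);t=np.array(f["t"]);C=-R.T@t
    d=np.c_[p,np.ones(len(p))]@R
    return C+d*((z-C[2])/d[:,2])[:,None]
def proj(f,X):
    return cv2.projectPoints(np.array(X,float).reshape(-1,1,3),cv2.Rodrigues(np.array(f["R"]))[0],np.array(f["t"],float),f["mtx"],np.array(f["distortion"]))[0].reshape(-1,2)
E
python3 - <<'E'
from h import *
import pickle
o={}
for n in("top","scene"):
    f=arm.grab_frame(n);f["mtx"]=np.array(f["mtx"]);o[n]=f
    cv2.imwrite(f"pics/{n}1.png",f["image"])
    print(n,-np.array(f["R"]).T@np.array(f["t"]))
    for t in("chime","tongue1_end","spacer"):
        for d in arm.outline_of(t,n)[:2]:
            print(t,d["score"],d["bbox"])
            if t=="chime" and n=="top": print(cv2.minAreaRect(np.argwhere(d["mask"])[:,::-1].astype(np.float32)))
pickle.dump(o,open("f.pkl","wb"))
s=arm.read_state();print(s["clock"],s["position"],s["ee_rot"],s["gripper_width"],s["ft_force"])
E
```

```text
top [0.40819097 0.0166695  1.24024899]
chime 0.58 [222.3, 189.6, 292.6, 271.4]
((257.5440368652344, 232.9532012939453), (81.53832244873047, 68.99861907958984), 88.26429748535156)
chime 0.29 [71.4, 242.2, 120.8, 292.4]
((95.54998779296875, 268.8500061035156), (45.2205696105957, 46.16925048828125), 18.434947967529297)
tongue1_end 0.78 [229.9, 203.6, 242.5, 255.7]
scene [1.31767589 0.10029941 1.2022483 ]
chime 0.83 [260.4, 177.1, 327.8, 247.6]
tongue1_end 0.72 [311.7, 189.5, 318.1, 225.1]
spacer 0.45 [279.3, 181.7, 286.3, 187.6]
0.4 [0.14346309 0.50499895 0.23120502] [-4.68956359e-05  1.37953113e-01  9.90438756e-01 -7.86626496e-05] 1.0023207287565323 [-0.93213445 -0.17702876  0.05746135]
```

View pics/top1.png

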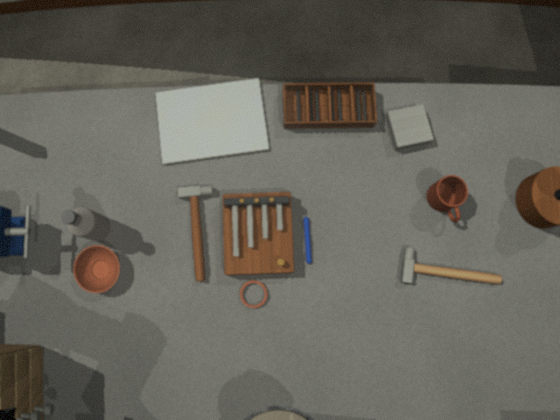

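View pics/scene1.png

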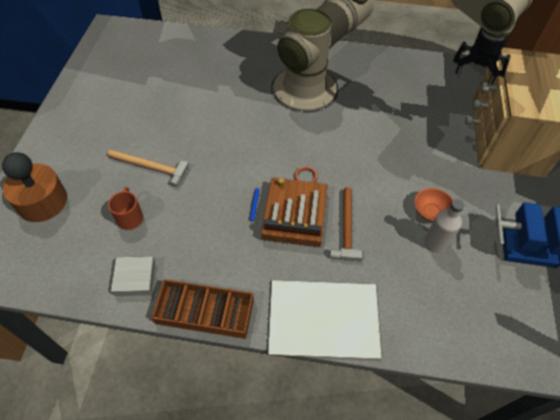

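The top picture has x up and y left. The chime is at about (257,233) with tongue ends near (235,255), (250,247), (265,239) and (280,230). The spacer is at (281,263), the bangle at (253,294), the mallet to the left and the marker to the right. The scene picture agrees.

```bash
python3 - <<'E'
from h import *
import pickle
f=pickle.load(open("f.pkl","rb"))
for n,(x0,y0,w,h) in dict(top=(215,180,100,75*4//3),scene=(250,165,90,90)).items():
    cv2.imwrite(f"pics/{n}z.png",cv2.resize(f[n]["image"][y0:y0+h,x0:x0+w],None,fx=6,fy=6,interpolation=cv2.INTER_CUBIC))
# bright tongue pixels in top
im=f["top"]["image"];hsv=cv2.cvtColor(im,cv2.COLOR_BGR2HSV)
m=((hsv[...,1]<70)&(hsv[...,2]>110)).astype(np.uint8)
m[:197]=0;m[268:]=0;m[:,:226]=0;m[:,290:]=0
k,l,s,c=cv2.connectedComponentsWithStats(m,connectivity=4)
for i in range(1,k):
    if s[i,4]>40:
        b=cv2.boxPoints(cv2.minAreaRect(np.argwhere(l==i)[:,::-1].astype(np.float32)))
        print(s[i],np.round(b,1).tolist(),np.round(ray(f["top"],b,.063)[:,:2],4).tolist())
E
```

```text
[247 205   7  43 231] [[246.0, 205.10000610351562], [251.6999969482422, 204.89999389648438], [253.1999969482422, 247.0], [247.5, 247.1999969482422]] [[0.6118, 0.0696], [0.6121, 0.0558], [0.5097, 0.0534], [0.5095, 0.0671]]
[262 205   6  34 177] [[262.0, 205.0], [267.0, 205.0], [267.0, 238.0], [262.0, 238.0]] [[0.6114, 0.0308], [0.6112, 0.0186], [0.5307, 0.02], [0.5309, 0.032]]
[276 205   7  25 131] [[275.79998779296875, 205.10000610351562], [281.0, 204.8000030517578], [282.29998779296875, 228.89999389648438], [277.1000061035156, 229.1999969482422]] [[0.6107, -0.0027], [0.6111, -0.0155], [0.552, -0.0173], [0.5516, -0.0046]]
[232 206   7  51 280] [[231.3000030517578, 206.0], [236.89999389648438, 205.89999389648438], [238.3000030517578, 256.0], [232.8000030517578, 256.1000061035156]] [[0.6102, 0.1053], [0.6103, 0.0919], [0.4887, 0.0894], [0.4885, 0.1026]]
```

View pics/topz.png

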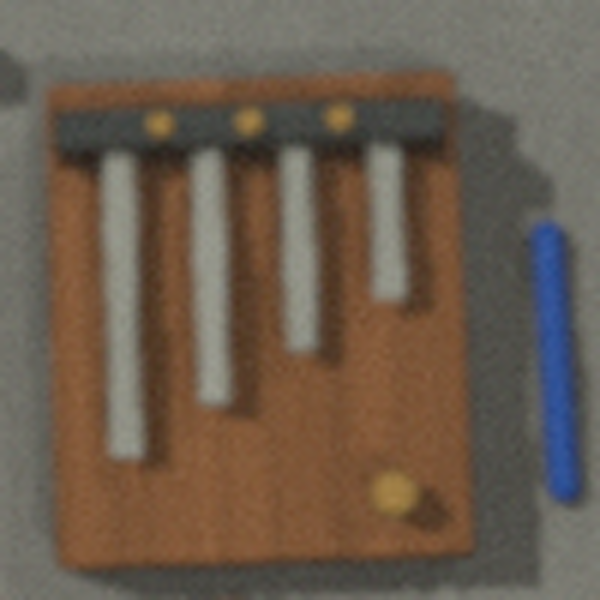

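View pics/scenez.png

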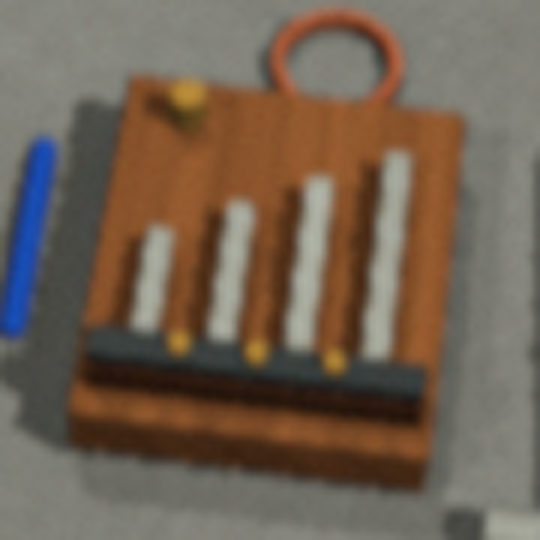

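The close-ups show four clean tongue ends. Back-projected, the marked points are about (.4975,.096), (.5185,.061), (.5395,.025) and (.5605,-.010), with a yaw of about 1.5°. I'll make the approach with the hand shutting on the way.

Emit:
drive_tool(moves=[[[-0.9, -0.59, 0], -0.144, -1], [[-0.9, -0.59, 0], -0.144, -1], [[-0.9, -0.59, 0], -0.144, -1], [[-0.9, -0.59, 0], -0.144, -1], [[-0.9, -0.59, 0], -0.144, -1], [[-0.9, -0.59, 0], -0.144, -1], [[-0.9, -0.59, 0], -0.144, -1], [[-0.9, -0.59, 0], -0.144, -1], [[-0.9, -0.59, 0], -0.144, -1], [[-0.9, -0.59, 0], -0.144, -1], [[-0.9, -0.59, 0], -0.144, -1], [[-0.9, -0.59, 0], -0.144, -1], [[-0.9, -0.59, 0], -0.144, -1], [[-0.9, -0.59, 0], -0.144, -1]])

```text
clock: 1.8
position: [0.4248, 0.1804, 0.2314]
ee_rot: [0.0, -0.013, 1.0, 0.0]
ft_force: [-0.7, 0.5, -0.7]
gripper_width: 0.0
grip_force: 0.0
```

Emit:
drive_tool(moves=[[[-0.09, -0.11, 0.1], 0, -1], [[-0.176, -0.216, 0.2], 0, -1], [[-0.176, -0.216, 0.25], 0, -1], [[-0.176, -0.216, 0.31], 0, -1], [[-0.176, -0.216, 0.34], 0, -1], [[-0.176, -0.216, 0.36], 0, -1], [[-0.176, -0.216, 0.37], 0, -1], [[-0.176, -0.216, 0.378], 0, -1], [[-0.176, -0.216, 0.378], 0, -1], [[-0.176, -0.216, 0.378], 0, -1]])

```text
clock: 2.8
position: [0.4981, 0.0952, 0.0807]
ee_rot: [0.001, -0.013, 1.0, -0.0]
ft_force: [-0.1, -0.0, -0.0]
gripper_width: -0.002
grip_force: 0.0
```

```bash
python3 - <<'E'
from h import *
s=arm.read_state();p=np.array(s["position"]);print(p.round(4),np.round(s["ft_force"],2),s["ee_rot"])
im=[]
for n in("top","scene"):
    f=arm.grab_frame(n);f["mtx"]=np.array(f["mtx"])
    g=f["image"].copy();u=proj(f,[p,[p[0],p[1],.063]]);print(u)
    x,y=u[1].astype(int);x0,y0=x-32,y-32
    c=cv2.resize(g[y0:y0+65,x0:x0+65],None,fx=6,fy=6,interpolation=cv2.INTER_CUBIC)
    for q,cl in zip(u,((0,255,0),(0,0,255))): cv2.circle(c,tuple(((q-[x0,y0]+.5)*6).astype(int).tolist()),4,cl,-1)
    im.append(c)
cv2.imwrite("pics/t1.png",np.hstack(im))
E
```

```text
[0.4981 0.0952 0.0807] [-0.07 -0.03 -0.03] [ 5.84257054e-04 -1.25799026e-02  9.99920699e-01 -2.18712871e-05]
[[235.345144   251.52783137]
 [235.85051199 252.09279669]]
[[317.01557311 189.69436844]
 [316.53564605 193.27202495]]
```

View pics/t1.png

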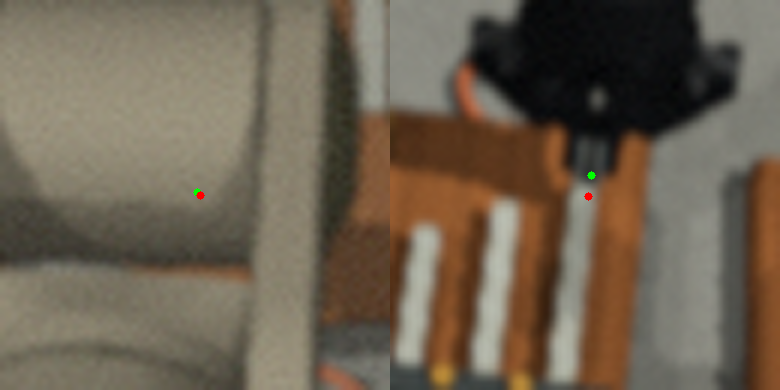

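The fingertips are over the end of the longest tongue and centred to within about 2 mm. Next I press tongue 1.

Emit:
drive_tool(moves=[[[0, 0, 0.015], 0, -1], [[0, 0, 0.03], 0, -1], [[0, 0, 0.038], 0, -1], [[0, 0, 0.044], 0, -1], [[0, 0, 0.048], 0, -1], [[0, 0, 0.052], 0, -1], [[0, 0, 0.055], 0, -1], [[0, 0, 0.057], 0, -1], [[0, 0, 0.057], 0, -1], [[0, 0, 0.057], 0, -1], [[0, 0, 0.057], 0, -1]])

```text
clock: 4.0
position: [0.4978, 0.095, 0.0574]
ee_rot: [0.0, -0.012, 1.0, -0.0]
ft_force: [-2.9, 0.1, 3.2]
gripper_width: -0.003
grip_force: 1.5
```

Emit:
drive_tool(moves=[[[0, 0, -0.008], 0, -1], [[0, 0, -0.02], 0, -1], [[0, 0, -0.04], 0, -1], [[0, 0, -0.06], 0, -1], [[0, 0, -0.075], 0, -1], [[0, 0, -0.075], 0, -1]])

```text
clock: 4.6
position: [0.4983, 0.095, 0.0884]
ee_rot: [0.001, -0.012, 1.0, -0.0]
ft_force: [-0.1, -0.4, -0.9]
gripper_width: 0.001
grip_force: 0.0
```

```bash
python3 - <<'E'
from h import *
import pickle
o=pickle.load(open("f.pkl","rb"))["scene"]["image"]
s=arm.read_state();print(s["position"],np.round(s["ft_force"],2))
f=arm.grab_frame("scene")["image"]
A=cv2.cvtColor(o,6).astype(np.float32);B=cv2.cvtColor(f,6).astype(np.float32)
for r in((262,205,328,247),(240,185,268,225),(335,185,365,262)):
    x,y,X,Y=r;print(cv2.phaseCorrelate(A[y:Y,x:X].copy(),B[y:Y,x:X].copy()))
E
```

```text
[0.49834346 0.09500005 0.08835602] [-0.08 -0.38 -0.95]
((-0.03667010895674139, 0.48103423816975877), 0.9750342704631664)
((-0.3389505598000042, 0.28278932170023907), 0.569985081354777)
((-0.12743303030193687, 0.23078343642152532), 0.861212307214737)
```

The chime hasn't moved measurably and the tongue is free again. Next is tongue 2.

Emit:
drive_tool(moves=[[[-0.02, -0.045, 0], 0, -1], [[-0.048, -0.089, 0], 0, -1], [[-0.048, -0.089, 0.015], 0, -1], [[-0.048, -0.089, 0.03], 0, -1], [[-0.048, -0.089, 0.045], 0, -1], [[-0.048, -0.089, 0.056], 0, -1], [[-0.048, -0.089, 0.063], 0, -1], [[-0.048, -0.089, 0.067], 0, -1], [[-0.048, -0.089, 0.071], 0, -1], [[-0.048, -0.089, 0.074], 0, -1], [[-0.048, -0.089, 0.076], 0, -1], [[-0.048, -0.089, 0.076], 0, -1], [[-0.048, -0.089, 0.076], 0, -1], [[-0.048, -0.089, 0.076], 0, -1]])

```text
clock: 6.05
position: [0.5179, 0.0599, 0.057]
ee_rot: [0.0, -0.012, 1.0, 0.0]
ft_force: [-1.2, 1.1, 3.3]
gripper_width: -0.003
grip_force: 1.7
```

Emit:
drive_tool(moves=[[[0, 0, -0.008], 0, -1], [[0, 0, -0.02], 0, -1], [[0, 0, -0.04], 0, -1], [[0, 0, -0.06], 0, -1], [[0, 0, -0.075], 0, -1], [[0, 0, -0.075], 0, -1], [[0, 0, -0.075], 0, -1]])

```text
clock: 6.75
position: [0.5179, 0.0598, 0.0869]
ee_rot: [0.0, -0.012, 1.0, -0.0]
ft_force: [-0.8, 0.7, -0.3]
gripper_width: 0.001
grip_force: 0.0
```

Emit:
drive_tool(moves=[[[-0.02, -0.045, 0], 0, -1], [[-0.052, -0.089, 0], 0, -1], [[-0.052, -0.089, 0.015], 0, -1], [[-0.052, -0.089, 0.03], 0, -1], [[-0.052, -0.089, 0.044], 0, -1], [[-0.052, -0.089, 0.053], 0, -1], [[-0.052, -0.089, 0.059], 0, -1], [[-0.052, -0.089, 0.063], 0, -1], [[-0.052, -0.089, 0.067], 0, -1], [[-0.052, -0.089, 0.07], 0, -1], [[-0.052, -0.089, 0.071], 0, -1], [[-0.052, -0.089, 0.071], 0, -1], [[-0.052, -0.089, 0.071], 0, -1], [[-0.052, -0.089, 0.071], 0, -1]])

```text
clock: 8.15
position: [0.5396, 0.0249, 0.0586]
ee_rot: [0.0, -0.012, 1.0, 0.0]
ft_force: [-1.8, 2.2, 2.3]
gripper_width: 0.002
grip_force: 1.3
```

Emit:
drive_tool(moves=[[[0, 0, -0.008], 0, -1], [[0, 0, -0.02], 0, -1], [[0, 0, -0.04], 0, -1], [[0, 0, -0.06], 0, -1], [[0, 0, -0.075], 0, -1], [[0, 0, -0.075], 0, -1], [[0, 0, -0.075], 0, -1]])

```text
clock: 8.85
position: [0.5395, 0.0248, 0.0885]
ee_rot: [0.0, -0.012, 1.0, -0.0]
ft_force: [-0.1, -0.2, -0.8]
gripper_width: 0.001
grip_force: 0.0
```

Emit:
drive_tool(moves=[[[-0.02, -0.045, 0], 0, -1], [[-0.05, -0.09, 0], 0, -1], [[-0.05, -0.09, 0.015], 0, -1], [[-0.05, -0.09, 0.03], 0, -1], [[-0.05, -0.09, 0.045], 0, -1], [[-0.05, -0.09, 0.056], 0, -1], [[-0.05, -0.09, 0.063], 0, -1], [[-0.05, -0.09, 0.067], 0, -1], [[-0.05, -0.09, 0.071], 0, -1], [[-0.05, -0.09, 0.074], 0, -1], [[-0.05, -0.09, 0.075], 0, -1], [[-0.05, -0.09, 0.075], 0, -1], [[-0.05, -0.09, 0.075], 0, -1], [[-0.05, -0.09, 0.075], 0, -1]])

```text
clock: 10.25
position: [0.5605, -0.0106, 0.0586]
ee_rot: [0.0, -0.012, 1.0, 0.0]
ft_force: [-1.7, 1.7, 2.1]
gripper_width: 0.003
grip_force: 1.4
```

Emit:
drive_tool(moves=[[[0, 0, -0.008], 0, -1], [[0, 0, -0.02], 0, -1], [[0, 0, -0.04], 0, -1], [[0, 0, -0.08], 0, -1], [[0, 0, -0.15], 0, -1], [[0, 0, -0.25], 0, -1], [[0, 0, -0.35], 0, -1], [[0, 0, -0.35], 0, -1], [[0, 0, -0.35], 0, -1], [[0, 0, -0.35], 0, -1], [[0, 0, -0.35], 0, -1]])

```text
clock: 11.35
position: [0.56, -0.0106, 0.1974]
ee_rot: [-0.001, -0.012, 1.0, 0.0]
ft_force: [0.5, -0.1, -0.5]
gripper_width: -0.0
grip_force: 0.0
```

```bash
python3 - <<'E'
from h import *
f=arm.grab_frame("scene")["image"]
cv2.imwrite("pics/end.png",f[120:300,200:420].repeat(3,0).repeat(3,1))
E
```

```text
(no output)
```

View pics/end.png

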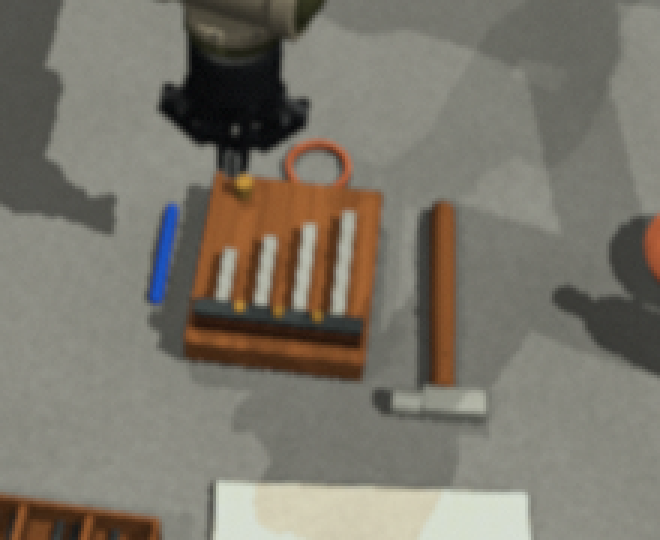

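The picture shows everything in place: the chime, spacer at about (243,185), bangle, marker and mallet have not moved, and the fingers are clear above them. I'm handing the job in.

```bash
python3 -c "
from bench import arm
print(arm.close_job())"
```

```text
the job is handed in; nothing more can be done
None
```

I pressed all four tongues in order, longest to shortest. Each dipped roughly 4–6 mm going by fingertip height, and nothing looked moved or bent in the final picture. The job is handed in, but no verdict came back.

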